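# Check the carafe warmer with a contact thermometer

### The job

The warmer's heat plate was left propped up at one end after cleaning: press that end down until the plate sits level in its frame. Then draw the yellow contact thermometer out of its leaning stand and hold it upright with its copper foot inside the red ring on the plate, pressing only lightly so that the sprung foot is pushed in about half way. Finish while still holding it there, and do not disturb the crockery and jars around.

Things in the scene. Friction and masses are not known exactly. Their poses are not given: they have to be found in the camera images.
- warmer: Grey carafe warmer, fixed, 200 (x) x 170 (y) x 40 mm housing with a steel frame round a recess on top. Origin: centre of its underside, on the counter; x points away from the end where the plate is propped. The recess floor is 40 mm above the counter; the frame's rim is 46 mm above it, 154 x 124 mm inside.
- plate_center (a point): Centre of the loose dark steel heat plate, 150 (x) x 120 (y) x 8 mm, about 0.4 kg; z out of its top. Its +x end lies on the recess floor; its -x end starts about 15 mm higher (tilt 0.10 rad), propped on a brass crossbar under the plate. The bar sinks under 6 to 10 N pressed on the plate's -x end, 60 mm from its centre, and stays down. Seated, the plate is level with its top 48 mm above the counter.
- spot (a point): Centre of the red ring (white inside, 28 mm inside and 40 mm outside diameter) on the plate's top face, 20 mm to +x and 18 mm to -y of the plate's centre, in the plate's axes. It turns and tilts with the plate, z along the plate's normal.
- probe_grip (a point): Centre of the contact thermometer's yellow handle, a box 30 (x) x 24 (y) x 75 mm (z, along the tool, +z away from the foot), 0.13 kg in all. Grip it across y. Below are a steel stem (11 mm diameter) and the copper foot, its face 122.5 mm from this point towards -z with the spring out. It starts in the stand, leaning 0.35 rad from upright, the handle's lower end on the stand's top.
- probe_tip (a point): Centre of the flat face of the copper foot (12 mm diameter), the end of the thermometer; z runs from the foot up to the handle.
- probe_foot (a joint): How far the sprung foot is pushed in (m): 0 = out, 0.015 = fully in, against a stop. The spring gives about 0.7 N at the start of the travel plus 0.35 N per mm, so about 3.3 N half way and 6 N fully in.
- probe: The contact thermometer as a body (same axes as its grip point): origin at the middle of the foot's face with the spring out.
- plate: The heat plate as a body (same axes as its centre point): origin at the middle of its underside.
- holder: Blue stand for the thermometer on a grey base 120 x 90 mm, fixed. Origin: centre of its underside. Its sleeve (46 x 46 mm outside, 60 mm long, 17 mm square bore) leans 0.35 rad to the stand's -x; the middle of its top is 15 mm to -x of the origin and 102 mm up. The 85 mm of stem and foot below the handle must be drawn out along the lean.
- mug: Blue mug, 80 mm wide, 95 mm high, origin under its centre. Leave it.
- creamer: White jar with orange cap, 60 mm wide, 130 mm high, origin under its centre. Leave it.
- cup_stack: Stack of paper cups, 78 mm wide, 110 mm high, origin under its centre. Leave it.
- crock: White crock of wooden stirrers, 88 mm wide, 145 mm high with the stirrers, origin under its centre. Leave it.
- sweetener: Green can, 70 mm wide, 105 mm high, origin under its centre. Leave it.
- bowl: White bowl, 130 mm wide, 60 mm high, origin under its centre. Leave it.
- espresso_cup: Small white cup, 60 mm wide, 50 mm high, near the robot's base; origin under its centre. Leave it.
There are look-alikes about, which are no part of the job. Leave any turquoise look-alike of the holder alone.

How it is judged:
By the outcome, as a careful person would: the job done as asked, in the order asked, and still so for the second after the job is handed in, while the arm keeps its last pose, push and grip.
It also fails if it takes over 59 s, if anything falls off the work surface, if the arm or the gripper's body presses on something with over 40 N, if the wrist force passes 120 N, or if a joint passes its speed limit or range.

### The arm

A 6-joint arm with a two-finger parallel gripper is mounted at the origin on the work surface. World frame = base frame: x ahead of the robot, y to its left, z up, the work surface at z = 0. Lengths are in mm, angles in rad, forces in N, time in s.
With the tool pointing down it reaches from about 350 to 775 mm from the base axis. Payload 7.3 kg.
Tool frame: the origin (TCP) lies between the finger pads; the fingertips stand bot.tip_extent ahead of it and the grasp point (between the pads) lies 6 mm ahead of it (bot.tip_extent is the distance from the TCP to the fingertips, in mm); x points along the fingers, y is the direction in which the jaws open and shut, and the axes are right-handed (so a half turn about x gives the same grasp; the last joint's range is limited). The gripper opens to 92 mm and grips with 3 to 60 N. Pads are 19 mm wide; open, the fingers measure 130 mm over their backs; the gripper's body (75 mm by 190 mm) begins 47 mm behind the grasp point.
Start: joints at [1.149, 0.342, 1.524, -0, 1.275, -0.146], TCP at [142.95, 505.181, 251.741] pointing down, gripper open.
Joint ranges: [-2.53, 2.53], [-0.77, 2.02], [0.04, 2.7], [-1, 4.14], [0.28, 2.66], [-3.11, 3.11]. Speed limits (rad/s): [2.57, 2.57, 3.14, 3.14, 3.14, 3.14].

### API

Orientations are given as [roll, pitch, yaw] about the fixed x, y, z axes, in that order (R = Rz(yaw) Ry(pitch) Rx(roll)).
In Python, from plant import bot, capture, workorder gives the robot as it stands. The module is installed in compiled form; this text tells all that it offers.
- The arm moves only by the shell command python3 -m crank 'ROWS'. ROWS is JSON, a list of rows, each an object with "linear": the shift along the tool's x, y, z in cm, a list of three; "delta_rot": the turn, a rotation vector about the tool's x, y, z in degrees, a list of three; "fingers": the opening, from 0 (shut) to 1 (fully open). In form: [{"linear": [x, y, z], "delta_rot": [wx, wy, wz], "fingers": fingers}, ...]. A call has exactly 5 rows; each row shifts and turns the commanded pose from where the row before left it, along the tool's axes as they then stand; what a row does not reach is not made up. A row lasts 1/10 s, in which the tool goes at most 50 mm and 8.59 degrees, less where a joint would pass 70% of its speed; a pose out of reach is approached as far as the arm can. A call with a gripper value outside its range is refused whole. The fingers move at their own pace and stop on an object; the grip force is fixed at half the most. Time passes only in rows, so rows that do not move let the fingers close, or fill a call up. It gives the time, the measured TCP pose, the force and the opening at its end, in the units of the state.
- bot.get_obs(): the state, without advancing time (a new reading comes with each control period).
- capture(name): name is "scene" or "top" or "wrist"; returns a dict with "image" (420x560x3 uint8, blue, green, red), "mtx" (3x3 intrinsics, pixels), "dist_coeffs" ([k1, k2, p1, p2, k3] as OpenCV has them; the pictures are not rectified), "pose" (4x4, takes a point from camera to world coordinates). Camera axes: x right, y down, z forward; pixel columns grow to the right and rows downward; lengths in mm; the calibration is good to about 2 mm. A picture is of the moment at which its call begins. There is no depth.
- workorder.close_job(): hands the job in, once; it reports no verdict.
The state is a dict: "time": time; "joint_positions": joint angles; "dq": joint speeds; "tau": joint torques, N m; "tool_pos": TCP position; "tcp_rot": TCP orientation; "contact_force": force on the tool from outside, world axes, zero at the start; "moment": the same for the moment, N m; "grip_width": finger opening in mm.
Only numpy, scipy, OpenCV 4.12 (cv2) and the standard library are available. Lean on these libraries where they do the work, as an engineer would, in place of code of your own. Each camera call takes 0.05 s, during which the arm holds its last target. There are 200 camera calls.

## Working session

There is one attempt and no reset: what is moved stays moved. The work goes in short steps, Python scripts to look and compute and a shell command to move; the robot and the scene stay as the last step left them, time stands still between calls to the robot, and variables do not carry over. Pictures are saved under pics/ and viewed, on a budget of 10 in all, crops included, one or two more only if the job needs it, and the job is handed in when it is done.

```bash
mkdir -p pics
python3 - <<'E'
from plant import bot,capture
import cv2,pickle,numpy as np
print(bot.get_obs(), bot.tip_extent)
d={n:capture(n) for n in("scene","top","wrist")}
pickle.dump(d,open("c0.pkl","wb"))
for n in d:
    print(n,d[n]["mtx"].tolist(),d[n]["dist_coeffs"],np.round(d[n]["pose"],3).tolist())
cv2.imwrite("pics/scene0.png",cv2.resize(d["scene"]["image"],(800,600)))
cv2.imwrite("pics/top0.png",cv2.resize(d["top"]["image"],(800,600)))
E
```

```text
{'time': 0.0, 'joint_positions': array([ 1.14900177e+00,  3.42711982e-01,  1.52502783e+00,  6.82651661e-06,
        1.27535601e+00, -1.46016956e-01]), 'dq': array([ 0.0009513 , -0.00194448, -0.00022158,  0.00055774, -0.00066124,
       -0.00038868]), 'tau': array([ 2.41688707e-03, -4.31233513e+01, -2.44228506e+01,  7.21831759e-02,
        5.55352808e-02, -1.23330374e-04]), 'tool_pos': array([142.79057412, 504.83275036, 251.04671712]), 'tcp_rot': array([-1.7211559 ,  1.56929314, -1.99693549]), 'contact_force': array([ 0.19242537,  0.12315528, -0.47307465]), 'moment': array([-0.00464533, -0.01739424, -0.03288809]), 'grip_width': 92.06684076380571} 25.0
scene [[501.7830111925785, 0.0, 282.9715258961457], [0.0, 501.7830111925785, 210.8261009402938], [0.0, 0.0, 1.0]] [-0.09741056  0.          0.          0.          0.        ] [[0.335, 0.658, -0.674, 1518.634], [0.942, -0.233, 0.241, -351.705], [0.001, -0.716, -0.698, 1113.513], [0.0, 0.0, 0.0, 1.0]]
top [[411.8580929336678, 0.0, 282.256872678277], [0.0, 411.8580929336678, 208.46700204123147], [0.0, 0.0, 1.0]] [-0.03357267  0.          0.          0.          0.        ] [[0.031, -0.99, 0.14, 372.717], [-0.999, -0.032, -0.009, 18.249], [0.013, -0.14, -0.99, 1465.15], [0.0, 0.0, 0.0, 1.0]]
wrist [[362.5579004438031, 0.0, 279.91969230033374], [0.0, 362.5579004438031, 207.3518432489115], [0.0, 0.0, 1.0]] [-0.03304805  0.          0.          0.          0.        ] [[0.272, 0.932, 0.238, 77.504], [0.962, -0.263, -0.069, 523.323], [-0.002, 0.248, -0.969, 384.306], [0.0, 0.0, 0.0, 1.0]]
```

View pics/scene0.png

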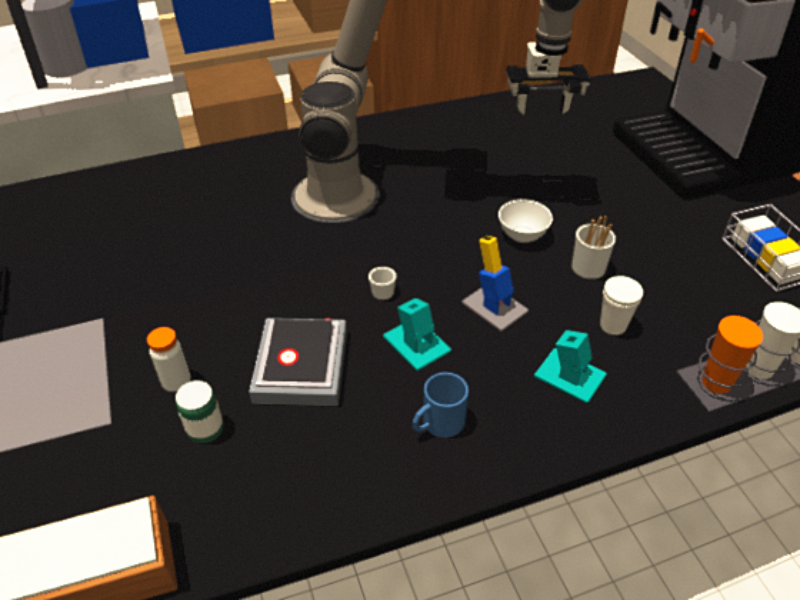

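View pics/top0.png

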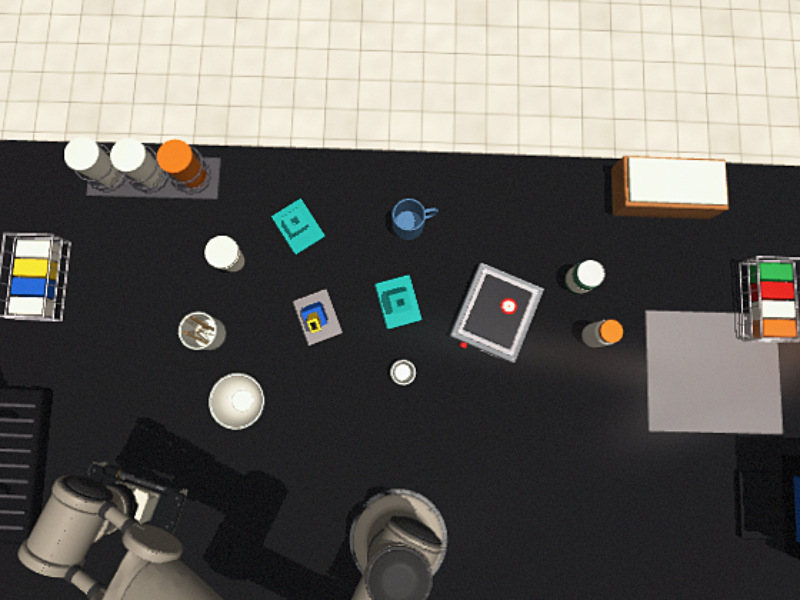

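The stand holding the yellow handle is at top (315,320). The look-alikes are the turquoise stands at (298,225) and (400,300), the yellow bin items at (35,267), and the red lamp at (463,345) versus the red ring at (508,306). I choose the blue stand on the grey base and the ring on the plate. The propped end is towards the robot.

```bash
cat > h.py <<'E'
import numpy as np,cv2,pickle
from scipy.spatial.transform import Rotation as R
def rays(c,px):
    u=cv2.undistortPoints(np.float64(px).reshape(-1,1,2),c["mtx"],np.float64(c["dist_coeffs"])).reshape(-1,2)
    d=np.c_[u,np.ones(len(u))]@c["pose"][:3,:3].T
    return c["pose"][:3,3],d
def plane(c,px,z):
    o,d=rays(c,px); return o+d*((z-o[2])/d[:,2])[:,None]
def tri(c1,p1,c2,p2):
    o1,d1=rays(c1,[p1]);o2,d2=rays(c2,[p2]);d1,d2=d1[0],d2[0]
    s=np.linalg.lstsq(np.c_[d1,-d2],o2-o1,rcond=None)[0]
    a,b=o1+s[0]*d1,o2+s[1]*d2
    return (a+b)/2,np.linalg.norm(a-b)
def proj(c,P):
    T=np.linalg.inv(c["pose"]);r,_=cv2.Rodrigues(T[:3,:3])
    return cv2.projectPoints(np.float64(P).reshape(-1,1,3),r,T[:3,3],c["mtx"],np.float64(c["dist_coeffs"]))[0].reshape(-1,2)
def mask(im,lo,hi):  # hsv
    return cv2.inRange(cv2.cvtColor(im,cv2.COLOR_BGR2HSV),np.array(lo),np.array(hi))
def blobs(m,n=15):
    cs,_=cv2.findContours(m,cv2.RETR_EXTERNAL,cv2.CHAIN_APPROX_NONE)
    return sorted([c for c in cs if cv2.contourArea(c)>n],key=cv2.contourArea,reverse=True)
def red(im): return mask(im,(0,130,120),(7,255,255))|mask(im,(172,130,120),(180,255,255))
def yellow(im): return mask(im,(20,120,60),(34,255,255))
def blue(im): return mask(im,(105,150,50),(125,255,255))
E
python3 - <<'E'
from h import *
np.set_printoptions(precision=1,suppress=True)
d=pickle.load(open("c0.pkl","rb"))
for n in("scene","top"):
    for nm,f in(("red",red),("yel",yellow),("blue",blue)):
        for b in blobs(f(d[n]["image"]),8):
            x,y,w,h=cv2.boundingRect(b);print(n,nm,cv2.contourArea(b),(x,y,w,h),np.array(cv2.minAreaRect(b)[0]))
t=d["top"]
g=cv2.cvtColor(t["image"],cv2.COLOR_BGR2GRAY)
m=(g>60).astype(np.uint8)*255
for b in blobs(m,300):
    r=cv2.minAreaRect(b)
    if 180<r[0][0]<400 and 170<r[0][1]<270: print(r,plane(t,cv2.boxPoints(r),46)[:,:2].tolist())
E
```

```text
scene red 132.0 (194, 244, 15, 12) [201.  249.5]
scene yel 265.0 (335, 164, 16, 27) [343. 177.]
scene yel 219.0 (532, 166, 28, 20) [544.6 174. ]
scene yel 23.5 (529, 181, 10, 10) [533.3 185.3]
scene blue 2013.5 (121, 0, 71, 37) [156.   14.3]
scene blue 1921.0 (49, 0, 55, 47) [75.6 20. ]
scene blue 476.5 (335, 186, 25, 34) [348.1 202.4]
scene blue 131.0 (529, 158, 22, 12) [539.6 163.7]
scene blue 41.0 (525, 166, 8, 11) [529. 171.]
scene blue 14.5 (523, 175, 7, 7) [525.8 178.3]
top red 237.0 (532, 197, 24, 12) [543.5 202.5]
top red 93.5 (350, 209, 12, 11) [355.5 214. ]
top red 11.0 (322, 239, 5, 5) [323.9 241.2]
top yel 278.5 (9, 181, 25, 14) [ 21.  187.5]
top yel 86.5 (215, 219, 10, 14) [219.1 225.5]
top yel 37.5 (34, 183, 6, 13) [ 36.8 189. ]
top blue 266.5 (7, 194, 26, 14) [ 19.4 200.7]
top blue 103.0 (555, 333, 5, 47) [557. 356.]
top blue 102.0 (211, 211, 18, 17) [219.6 220.8]
top blue 28.0 (33, 200, 5, 9) [ 35. 204.]
((347.0588684082031, 220.02435302734375), (49.45083236694336, 60.09295654296875), 22.47943687438965) [[473.3897286584588, -102.36207614266861], [671.2593951532592, -179.3775072639409], [609.1513151628315, -340.8720482004299], [413.25354772724256, -260.92994797466054]]
((221.63865661621094, 221.63136291503906), (33.4053840637207, 25.887033462524414), 70.01689147949219) [[558.531085848633, 278.18996741004764], [592.3480060980539, 195.26954695526592], [484.1469923760671, 150.60542129832393], [451.02224228667876, 232.80392238885594]]
((278.3094787597656, 210.91407775878906), (33.18783950805664, 25.69381332397461), 74.47589111328125) [[607.2427675217866, 79.40988470621188], [634.4612854343192, -6.262217914729849], [522.9892883181544, -40.30712540826039], [496.4032473172036, 44.56180065773779]]
```

Run:
```python
from h import *
d=pickle.load(open("c0.pkl","rb"))
a=d["top"]["image"][175:265,190:390];b=d["scene"]["image"][155:295,170:380]
a=cv2.resize(a,(800,360),interpolation=cv2.INTER_CUBIC)
cv2.imwrite("pics/crop1.png",a)
```

```text
(no output)
```

View pics/crop1.png

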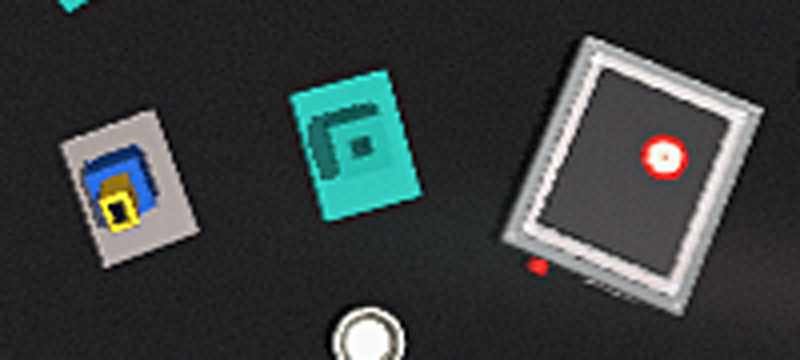

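```bash
cat >> h.py <<'E'
np.set_printoptions(precision=2,suppress=True)
def go(obs,p=None,x=None,y=None,Rt=None):
    """shift (cm, present tool axes), then turn (deg, tool axes), to grasp: p TCP target, x finger dir, y jaw dir (sign free)"""
    A=R.from_euler("xyz",obs["tcp_rot"]).as_matrix()
    if p is not None: print("shift cm",A.T@(np.array(p)-obs["tool_pos"])/10)
    if x is not None:
        x=np.array(x)/np.linalg.norm(x)
        for s in(1,-1):
            yy=s*np.array(y);yy=yy-x*(x@yy);yy/=np.linalg.norm(yy)
            B=np.c_[x,yy,np.cross(x,yy)]
            rv=R.from_matrix(A.T@B).as_rotvec(degrees=True);print("turn",rv,np.linalg.norm(rv))
            if p is not None: print("  shift after turn",B.T@(np.array(p)-obs["tool_pos"])/10)
E
python3 - <<'E'
from h import *
from plant import bot
d=pickle.load(open("c0.pkl","rb"));t,s=d["top"],d["scene"]
print("spot",*tri(s,(201,249.5),t,(355.5,214)))
W=plane(t,[[0,0]],0)
g=cv2.cvtColor(t["image"],cv2.COLOR_BGR2GRAY)
for b in blobs((g>60).astype(np.uint8)*255,300):
    r=cv2.minAreaRect(b)
    for c,z in(((347,220),43),((221.6,221.6),5)):
        if np.hypot(r[0][0]-c[0],r[0][1]-c[1])<3:
            P=plane(t,cv2.boxPoints(r),z);e=np.diff(np.r_[P,P[:1]],axis=0)
            print("rect",z,P.mean(0),np.linalg.norm(e,axis=1),np.degrees(np.arctan2(e[:,1],e[:,0])))
# warmer / spot / holder predictions
wc=P=None
o=bot.get_obs();A=R.from_euler("xyz",o["tcp_rot"]).as_matrix();print(A)
E
```

```text
spot [ 561.58 -252.43   49.32] 6.395318939520823
rect 43 [ 542.12 -221.39   43.  ] [212.78 173.39 212.03 169.95] [ -21.27 -111.04  157.8    69.23]
rect 5 [525.81 219.88   5.  ] [ 92.14 120.44  91.18 120.07] [ -67.81 -157.57  111.95   22.89]
[[-0.    0.27  0.96]
 [-0.    0.96 -0.27]
 [-1.   -0.   -0.  ]]
```

```bash
python3 -m crank '[{"linear":[0,0,0],"delta_rot":[6.3,0,0],"fingers":0},{"linear":[0,0,4.5],"delta_rot":[0,0,0],"fingers":0},{"linear":[0,0,4.5],"delta_rot":[0,0,0],"fingers":0},{"linear":[0,0,4.5],"delta_rot":[0,0,0],"fingers":0},{"linear":[0,0,4.5],"delta_rot":[0,0,0],"fingers":0}]' && python3 -m crank '[{"linear":[0,-3.8,3],"delta_rot":[0,0,0],"fingers":0},{"linear":[0,-3.8,3],"delta_rot":[0,0,0],"fingers":0},{"linear":[0,-3.8,3],"delta_rot":[0,0,0],"fingers":0},{"linear":[0,-3.8,3],"delta_rot":[0,0,0],"fingers":0},{"linear":[0,-3.8,3],"delta_rot":[0,0,0],"fingers":0}]' && python3 -m crank '[{"linear":[0,-3.8,3],"delta_rot":[0,0,0],"fingers":0},{"linear":[0,-3.8,3],"delta_rot":[0,0,0],"fingers":0},{"linear":[0,-3.8,3],"delta_rot":[0,0,0],"fingers":0},{"linear":[0,-3.8,3],"delta_rot":[0,0,0],"fingers":0},{"linear":[0,-3.8,3],"delta_rot":[0,0,0],"fingers":0}]' && python3 -m crank '[{"linear":[0,-3.8,3],"delta_rot":[0,0,0],"fingers":0},{"linear":[0,-3.8,3],"delta_rot":[0,0,0],"fingers":0},{"linear":[0,-3.8,3],"delta_rot":[0,0,0],"fingers":0},{"linear":[0,-3.8,3],"delta_rot":[0,0,0],"fingers":0},{"linear":[0,0,0],"delta_rot":[0,0,0],"fingers":0}]'
python3 - <<'E'
from h import *
from plant import bot,capture
o=bot.get_obs();go(o,(494,-206,150),(0,0,-1),(.375,.927,0))
w=capture("wrist");pickle.dump(w,open("w1.pkl","wb"));cv2.imwrite("pics/w1.png",w["image"])
for b in blobs(red(w["image"]),20): print(cv2.contourArea(b),cv2.minAreaRect(b),plane(w,[cv2.minAreaRect(b)[0]],54))
E
```

```text
time: 0.65
tool_pos: [311.0, 436.6, 251.6]
tcp_rot: [-2.296, 1.571, -2.681]
contact_force: [0.7, 0.2, -0.1]
grip_width: 56.2
time: 1.15
tool_pos: [377.2, 203.1, 251.6]
tcp_rot: [1.8, 1.571, 1.415]
contact_force: [1.8, -0.6, 0.3]
grip_width: 16.3
time: 1.65
tool_pos: [444.7, -29.5, 251.7]
tcp_rot: [1.307, 1.571, 0.921]
contact_force: [0.6, 0.8, 0.2]
grip_width: 0.5
time: 2.15
tool_pos: [499.3, -218.7, 250.7]
tcp_rot: [-1.171, 1.569, -1.562]
contact_force: [0.4, 1.2, -0.1]
grip_width: 0.5
shift cm [10.07  0.99 -0.98]
turn [-0.36  0.03  0.08] 0.37100496347193357
  shift after turn [10.07  0.98 -0.97]
turn [179.64   0.12  -0.05] 179.63912661754134
  shift after turn [10.07 -0.98  0.97]
215.5 ((337.0, 125.0), (12.0, 18.0), 90.0) [[ 463.92 -150.14   54.  ]]
```

View pics/w1.png

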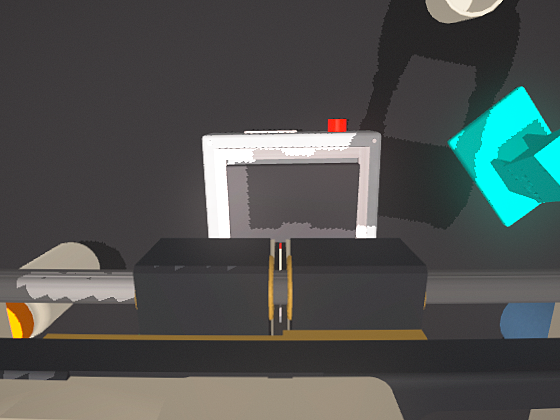

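The frame's outer near edge runs (204,135)–(380,133), and the plate's near edge runs about (228,163)–(358,163). The gripper is centred at col 281.

Run:
```python
from h import *
w=pickle.load(open("w1.pkl","rb"))
print(plane(w,[(204,135),(380,133),(292,134)],46)); P=plane(w,[(228,163),(358,163),(293,163)],63);print(P)
e=P[0]-P[1];print(np.linalg.norm(e),np.degrees(np.arctan2(e[1],e[0])))
f=plane(w,[(204,135),(380,133)],46);e=f[0]-f[1];print(np.linalg.norm(e),np.degrees(np.arctan2(e[1],e[0])))
x=np.array([.927,-.375,0])
print("centre from frame",plane(w,[(292,134)],46)+100*x,"from plate",P[2]+74.6*x)
```

```text
[[ 426.56 -265.03   46.  ]
 [ 486.24 -115.01   46.  ]
 [ 456.53 -190.04   46.  ]]
[[ 457.36 -252.11   63.  ]
 [ 501.18 -145.44   63.  ]
 [ 479.31 -198.8    63.  ]]
115.31669190918728 -112.33207959880446
161.4450299661075 -111.69210197705665
centre from frame [[ 549.23 -227.54   46.  ]] from plate [ 548.46 -226.78   63.  ]
```

```bash
python3 -m crank '[{"linear":[0,1.1,-1],"delta_rot":[0,0,0],"fingers":0},{"linear":[4.5,0,0],"delta_rot":[0,0,0],"fingers":0},{"linear":[4.5,0,0],"delta_rot":[0,0,0],"fingers":0},{"linear":[4,0,0],"delta_rot":[0,0,0],"fingers":0},{"linear":[2,0,0],"delta_rot":[0,0,0],"fingers":0}]' && python3 -m crank '[{"linear":[0.5,0,0],"delta_rot":[0,0,0],"fingers":0},{"linear":[0.3,0,0],"delta_rot":[0,0,0],"fingers":0},{"linear":[0.3,0,0],"delta_rot":[0,0,0],"fingers":0},{"linear":[0.2,0,0],"delta_rot":[0,0,0],"fingers":0},{"linear":[0,0,0],"delta_rot":[0,0,0],"fingers":0}]'
```

```text
time: 2.7
tool_pos: [491.3, -195.7, 99.0]
tcp_rot: [2.916, 1.565, 2.533]
contact_force: [0.4, -0.0, 0.3]
grip_width: 0.9
time: 3.2
tool_pos: [493.9, -199.6, 89.4]
tcp_rot: [-0.06, 1.569, -0.446]
contact_force: [0.2, -0.7, -0.8]
grip_width: 0.2
```

```bash
python3 -m crank '[{"linear":[0.2,-0.5,0],"delta_rot":[0,0,0],"fingers":0},{"linear":[0.2,0,0],"delta_rot":[0,0,0],"fingers":0},{"linear":[0.2,0,0],"delta_rot":[0,0,0],"fingers":0},{"linear":[0.2,0,0],"delta_rot":[0,0,0],"fingers":0},{"linear":[0,0,0],"delta_rot":[0,0,0],"fingers":0}]' && python3 -m crank '[{"linear":[0.2,0,0],"delta_rot":[0,0,0],"fingers":0},{"linear":[0.2,0,0],"delta_rot":[0,0,0],"fingers":0},{"linear":[0.2,0,0],"delta_rot":[0,0,0],"fingers":0},{"linear":[0,0,0],"delta_rot":[0,0,0],"fingers":0},{"linear":[0,0,0],"delta_rot":[0,0,0],"fingers":0}]'
```

```text
time: 3.7
tool_pos: [491.8, -204.5, 80.5]
tcp_rot: [-0.727, 1.57, -1.113]
contact_force: [-0.0, -2.1, 1.5]
grip_width: 0.4
time: 4.2
tool_pos: [491.5, -203.8, 74.3]
tcp_rot: [2.497, 1.57, 2.111]
contact_force: [0.8, -0.0, 0.1]
grip_width: 0.5
```

```bash
python3 -m crank '[{"linear":[0.1,0,0],"delta_rot":[0,0,0],"fingers":0},{"linear":[0.1,0,0],"delta_rot":[0,0,0],"fingers":0},{"linear":[0,0,0],"delta_rot":[0,0,0],"fingers":0},{"linear":[0,0,0],"delta_rot":[0,0,0],"fingers":0},{"linear":[0,0,0],"delta_rot":[0,0,0],"fingers":0}]' && python3 -m crank '[{"linear":[0.1,0,0],"delta_rot":[0,0,0],"fingers":0},{"linear":[0.1,0,0],"delta_rot":[0,0,0],"fingers":0},{"linear":[0,0,0],"delta_rot":[0,0,0],"fingers":0},{"linear":[0,0,0],"delta_rot":[0,0,0],"fingers":0},{"linear":[0,0,0],"delta_rot":[0,0,0],"fingers":0}]'
python3 - <<'E'
from h import *
from plant import capture
s=capture("scene");pickle.dump(s,open("s2.pkl","wb"))
cv2.imwrite("pics/s2.png",cv2.resize(s["image"][200:300,140:280],(784,560),interpolation=cv2.INTER_CUBIC))
E
```

```text
time: 4.7
tool_pos: [491.5, -203.8, 73.3]
tcp_rot: [2.492, 1.57, 2.106]
contact_force: [-3.1, 1.4, 8.7]
grip_width: 0.1
time: 5.2
tool_pos: [491.5, -203.8, 73.1]
tcp_rot: [0.101, 1.57, -0.285]
contact_force: [-7.7, 3.6, 25.3]
grip_width: 0.6
```

View pics/s2.png

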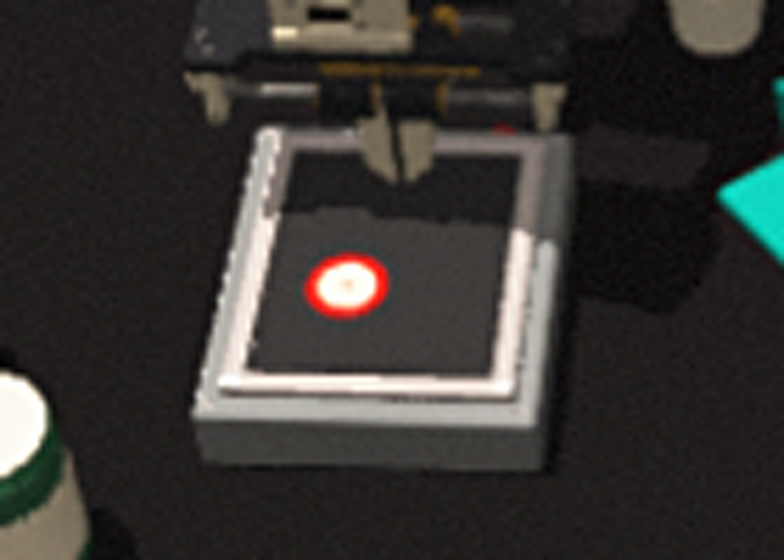

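```bash
python3 -m crank '[{"linear":[-1,0,0],"delta_rot":[0,0,0],"fingers":0},{"linear":[-4.5,0,0],"delta_rot":[0,0,0],"fingers":0},{"linear":[-4.5,0,0],"delta_rot":[0,0,0],"fingers":0.5},{"linear":[-4.5,0,0],"delta_rot":[0,0,0],"fingers":1},{"linear":[-4.5,0,0],"delta_rot":[0,0,0],"fingers":1}]' && python3 -m crank '[{"linear":[0,4.5,0],"delta_rot":[-7.5,0,0],"fingers":1},{"linear":[0,4.5,0],"delta_rot":[-7.5,0,0],"fingers":1},{"linear":[0,4.5,0],"delta_rot":[-7.5,0,0],"fingers":1},{"linear":[0,4.5,0],"delta_rot":[-7.5,0,0],"fingers":1},{"linear":[0,4.5,0],"delta_rot":[-7.5,0,0],"fingers":1}]'
python3 - <<'E'
from h import *
from plant import bot,capture
t=capture("top");s=capture("scene");pickle.dump((t,s),open("ts3.pkl","wb"))
for n,c in(("top",t),("scene",s)):
    for b in blobs(red(c["image"]),40): print(n,cv2.contourArea(b),cv2.minAreaRect(b)[0],plane(c,[cv2.minAreaRect(b)[0]],48))
def rect(c,z,cen):
    m=(cv2.cvtColor(c["image"],cv2.COLOR_BGR2GRAY)>60).astype(np.uint8)*255
    b=min(blobs(m,200),key=lambda b:np.hypot(*(np.array(cv2.minAreaRect(b)[0])-proj(c,[cen])[0])))
    P=plane(c,cv2.boxPoints(cv2.minAreaRect(b)),z);e=np.diff(np.r_[P,P[:1]],axis=0)
    print(P.mean(0),np.linalg.norm(e,axis=1),np.degrees(np.arctan2(e[:,1],e[:,0])))
rect(t,5,(526,220,5))
a=np.radians(22.5);u=np.array([np.cos(a),np.sin(a),0]);ax=-.343*u+np.array([0,0,.939])
g=np.array([525.8,219.9,0])-27.9*u+[0,0,137.2];tx=-ax
for c in(t,s):
    for q in(-37.5,0,37.5): print(proj(c,[g+q*ax]))
    b=[b for b in blobs(yellow(c["image"]),20) if 200<b[:,0,0].mean()<400];print("yel",cv2.boundingRect(b[0]), cv2.boxPoints(cv2.minAreaRect(b[0])).tolist())
print("grasp",g)
o=bot.get_obs();print(o["joint_positions"],o["tool_pos"]);go(o,g-106*tx,tx,(-u[1],u[0],0))
E
```

```text
time: 5.75
tool_pos: [491.4, -203.8, 262.4]
tcp_rot: [2.247, 1.57, 1.862]
contact_force: [1.1, -0.5, -0.3]
grip_width: 20.0
time: 6.25
tool_pos: [519.1, 17.2, 260.3]
tcp_rot: [1.571, 1.57, 1.845]
contact_force: [0.7, 1.7, -0.1]
grip_width: 59.8
top 238.0 (543.5, 202.5) [[ 625.3  -923.61   48.  ]]
top 94.0 (355.5, 214.5) [[ 560.77 -249.55   48.  ]]
scene 123.0 (201.50003051757812, 250.50003051757812) [[ 563.3  -254.83   48.  ]]
[525.89 220.08   5.  ] [ 91.83 120.13  90.88 119.76] [ -67.81 -157.57  111.95   22.89]
[[219.26 222.59]]
[[219.09 225.13]]
[[218.9  227.82]]
yel (215, 219, 10, 14) [[213.2941436767578, 220.17648315429688], [221.2941436767578, 218.17648315429688], [224.4706268310547, 230.88235473632812], [216.4706268310547, 232.88235473632812]]
[[347.12 187.83]]
[[345.01 176.94]]
[[342.84 165.8 ]]
yel (335, 165, 16, 25) [[334.1951599121094, 166.24391174316406], [346.4878234863281, 163.60975646972656], [351.7121887207031, 187.99024963378906], [339.4195251464844, 190.62440490722656]]
grasp [500.02 209.22 137.2 ]
[-0.11  0.32  1.53  0.    1.29 -1.96] [517.96  20.22 260.57]
shift cm [ 2.43 18.24 -0.16]
turn [ -6.56 -20.06   1.02] 21.12988208382579
  shift after turn [ 2.9  18.15  1.  ]
turn [170.81   1.54  30.25] 173.4761091778269
  shift after turn [  2.9  -18.15  -1.  ]
```

```bash
python3 -m crank '[{"linear":[0,0,0],"delta_rot":[-2.2,-6.7,0.3],"fingers":1},{"linear":[0,0,0],"delta_rot":[-2.2,-6.7,0.3],"fingers":1},{"linear":[0,0,0],"delta_rot":[-2.2,-6.7,0.3],"fingers":1},{"linear":[0,4.5,0],"delta_rot":[0,0,0],"fingers":1},{"linear":[0,4.5,0],"delta_rot":[0,0,0],"fingers":1}]' && python3 -m crank '[{"linear":[0,4.5,0.5],"delta_rot":[0,0,0],"fingers":1},{"linear":[0,4.2,0.5],"delta_rot":[0,0,0],"fingers":1},{"linear":[2,0,0],"delta_rot":[0,0,0],"fingers":1},{"linear":[0,0,0],"delta_rot":[0,0,0],"fingers":1},{"linear":[0,0,0],"delta_rot":[0,0,0],"fingers":1}]'
python3 - <<'E'
from h import *
from plant import bot,capture
a=np.radians(22.5);u=np.array([np.cos(a),np.sin(a),0]);ax=-.343*u+np.array([0,0,.939])
g=np.array([525.8,219.9,0])-27.9*u+[0,0,137.2];tx=-ax
o=bot.get_obs();print(o["tool_pos"]);go(o,g-6*tx,tx,(-u[1],u[0],0))
w=capture("wrist");pickle.dump(w,open("w4.pkl","wb"))
im=w["image"].copy()
for q in(-37.5,0,37.5):
    p=proj(w,[g+q*ax])[0];print(p);cv2.circle(im,tuple(int(v) for v in p),3,(0,0,255),1)
for b in blobs(yellow(im),20):print(cv2.contourArea(b),cv2.minAreaRect(b))
cv2.imwrite("pics/w4.png",im)
E
```

```text
time: 6.85
tool_pos: [484.9, 97.0, 260.0]
tcp_rot: [-0.012, 1.22, 0.366]
contact_force: [0.5, 0.5, 0.3]
grip_width: 91.7
time: 7.35
tool_pos: [467.8, 184.8, 244.4]
tcp_rot: [-0.013, 1.221, 0.371]
contact_force: [-0.5, -0.5, 0.3]
grip_width: 91.3
[467.77 184.84 244.36]
shift cm [10.8  1.1 -0. ]
turn [-0.41 -0.03  0.42] 0.589097029557435
  shift after turn [10.81  1.02 -0.  ]
turn [179.59   0.66   0.05] 179.58684694525436
  shift after turn [10.81 -1.02  0.  ]
[293.07 200.97]
[294.55 213.17]
[296.5  229.39]
2328.0 ((291.5, 217.0), (66.0, 39.0), 90.0)
```

View pics/w4.png

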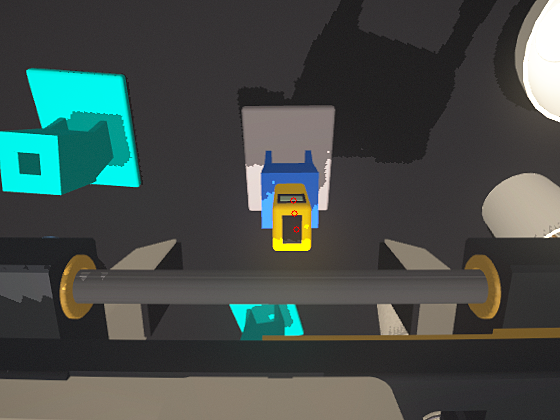

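The yellow handle is centred at (291.5,217), with its top face about (291,228), between the open fingers. That is about 2.5 mm to −y of my prediction. I advance with that correction.

```bash
python3 -m crank '[{"linear":[0,0.8,0],"delta_rot":[0,0,0.3],"fingers":1},{"linear":[3.5,0,0],"delta_rot":[0,0,0],"fingers":1},{"linear":[3.5,0,0],"delta_rot":[0,0,0],"fingers":1},{"linear":[2.5,0,0],"delta_rot":[0,0,0],"fingers":1},{"linear":[1.1,0,0],"delta_rot":[0,0,0],"fingers":1}]' && python3 -m crank '[{"linear":[0,0,0],"delta_rot":[0,0,0],"fingers":0.1},{"linear":[0,0,0],"delta_rot":[0,0,0],"fingers":0.1},{"linear":[0,0,0],"delta_rot":[0,0,0],"fingers":0.1},{"linear":[0,0,0],"delta_rot":[0,0,0],"fingers":0.1},{"linear":[0,0,0],"delta_rot":[0,0,0],"fingers":0.1}]' && python3 -m crank '[{"linear":[0,0,0],"delta_rot":[0,0,0],"fingers":0.1},{"linear":[0,0,0],"delta_rot":[0,0,0],"fingers":0.1},{"linear":[0,0,0],"delta_rot":[0,0,0],"fingers":0.1},{"linear":[0,0,0],"delta_rot":[0,0,0],"fingers":0.1},{"linear":[0,0,0],"delta_rot":[0,0,0],"fingers":0.1}]' && python3 -m crank '[{"linear":[0,0,0],"delta_rot":[0,0,0],"fingers":0},{"linear":[0,0,0],"delta_rot":[0,0,0],"fingers":0},{"linear":[0,0,0],"delta_rot":[0,0,0],"fingers":0},{"linear":[0,0,0],"delta_rot":[0,0,0],"fingers":0},{"linear":[0,0,0],"delta_rot":[0,0,0],"fingers":0}]'
```

```text
time: 7.9
tool_pos: [498.4, 206.1, 143.2]
tcp_rot: [0.003, 1.222, 0.388]
contact_force: [-0.7, -0.1, -0.3]
grip_width: 91.9
time: 8.4
tool_pos: [498.7, 206.7, 145.9]
tcp_rot: [0.0, 1.218, 0.386]
contact_force: [-0.9, -0.3, -0.6]
grip_width: 56.4
time: 8.9
tool_pos: [498.5, 206.6, 144.9]
tcp_rot: [0.001, 1.22, 0.387]
contact_force: [-0.1, -0.4, 0.6]
grip_width: 23.6
time: 9.4
tool_pos: [498.4, 206.6, 144.9]
tcp_rot: [0.001, 1.22, 0.387]
contact_force: [0.2, 0.1, -1.4]
grip_width: 24.1
```

```bash
python3 -m crank '[{"linear":[-0.5,0,0],"delta_rot":[0,0,0],"fingers":0},{"linear":[-0.5,0,0],"delta_rot":[0,0,0],"fingers":0},{"linear":[-1,0,0],"delta_rot":[0,0,0],"fingers":0},{"linear":[-1,0,0],"delta_rot":[0,0,0],"fingers":0},{"linear":[-1,0,0],"delta_rot":[0,0,0],"fingers":0}]' && python3 -m crank '[{"linear":[-1.5,0,0],"delta_rot":[0,0,0],"fingers":0},{"linear":[-1.5,0,0],"delta_rot":[0,0,0],"fingers":0},{"linear":[-1.5,0,0],"delta_rot":[0,0,0],"fingers":0},{"linear":[-1.5,0,0],"delta_rot":[0,0,0],"fingers":0},{"linear":[-1,0,0],"delta_rot":[0,0,0],"fingers":0}]'
python3 - <<'E'
from h import *
from plant import bot
o=bot.get_obs();print(o["tool_pos"],o["grip_width"],o["contact_force"],o["joint_positions"])
go(o,(470,150,275),(0,0,-1),(.375,.927,0))
E
```

```text
time: 9.9
tool_pos: [485.6, 201.3, 183.7]
tcp_rot: [0.001, 1.219, 0.387]
contact_force: [0.2, 0.4, -1.5]
grip_width: 23.9
time: 10.4
tool_pos: [463.3, 192.2, 250.1]
tcp_rot: [-0.0, 1.218, 0.386]
contact_force: [-0.3, 0.4, -0.2]
grip_width: 23.7
[463.3  192.22 250.1 ] 23.731823068170666 [-0.34  0.43 -0.17] [ 0.2   0.13  1.87  0.09  0.8  -1.8 ]
shift cm [-2.67 -4.16 -0.05]
turn [43.68 19.21 -7.79] 48.349132483893
  shift after turn [-2.49 -3.66  2.2 ]
turn [-134.11    9.7    23.92] 136.57282524717323
  shift after turn [-2.49  3.66 -2.2 ]
```

```bash
python3 -m crank '[{"linear":[-2,0,0],"delta_rot":[0,0,0],"fingers":0},{"linear":[-2,0,0],"delta_rot":[0,0,0],"fingers":0},{"linear":[0,0,0],"delta_rot":[0,6.7,0],"fingers":0},{"linear":[0,0,0],"delta_rot":[0,6.7,0],"fingers":0},{"linear":[0,0,0],"delta_rot":[0,6.7,0],"fingers":0}]'
python3 - <<'E'
from h import *
from plant import bot
o=bot.get_obs();print(o["tool_pos"],o["joint_positions"])
A=R.from_euler("xyz",o["tcp_rot"]).as_matrix();print(A)
go(o,(561.5,-252,290),(0,0,-1),A[:,1])
E
```

```text
time: 10.9
tool_pos: [450.6, 187.0, 287.3]
tcp_rot: [-2.994, 1.569, -2.609]
contact_force: [-0.2, 0.3, -1.6]
grip_width: 23.9
[450.62 187.01 287.29] [ 0.24  0.25  1.56 -0.    1.34 -1.72]
[[-0.   -0.38  0.93]
 [-0.    0.93  0.38]
 [-1.   -0.   -0.  ]]
shift cm [ -0.24 -44.85  -6.25]
turn [-0.   -0.12  0.02] 0.12560074308251923
  shift after turn [ -0.27 -44.85  -6.25]
turn [180.     0.03   0.2 ] 179.99998002620362
  shift after turn [-0.27 44.85  6.25]
```

```bash
python3 -m crank '[{"linear":[0,-3,-0.5],"delta_rot":[0,0,0],"fingers":0},{"linear":[0,-4.5,-0.6],"delta_rot":[0,0,0],"fingers":0},{"linear":[0,-4.5,-0.6],"delta_rot":[0,0,0],"fingers":0},{"linear":[0,-4.5,-0.6],"delta_rot":[0,0,0],"fingers":0},{"linear":[0,-4.5,-0.6],"delta_rot":[0,0,0],"fingers":0}]' && python3 -m crank '[{"linear":[0,-4.5,-0.6],"delta_rot":[0,0,0],"fingers":0},{"linear":[0,-4.5,-0.6],"delta_rot":[0,0,0],"fingers":0},{"linear":[0,-4.5,-0.6],"delta_rot":[0,0,0],"fingers":0},{"linear":[0,-4.5,-0.6],"delta_rot":[0,0,0],"fingers":0},{"linear":[0,-3,-0.5],"delta_rot":[0,0,0],"fingers":0}]' && python3 -m crank '[{"linear":[2,-2.5,-0.4],"delta_rot":[0,0,0],"fingers":0},{"linear":[2,0,0],"delta_rot":[0,0,0],"fingers":0},{"linear":[2,0,0],"delta_rot":[0,0,0],"fingers":0},{"linear":[0,0,0],"delta_rot":[0,0,0],"fingers":0},{"linear":[0,0,0],"delta_rot":[0,0,0],"fingers":0}]'
python3 - <<'E'
from h import *
from plant import bot,capture
o=bot.get_obs();print(o["tool_pos"],o["contact_force"]);go(o,(561.5,-252,230),(0,0,-1),(-.376,.926,0))
w=capture("wrist");s=capture("scene");t=capture("top");pickle.dump((w,s,t),open("p5.pkl","wb"))
for n,c in(("w",w),("s",s),("t",t)):
    for b in blobs(red(c["image"]),20): print(n,cv2.contourArea(b),cv2.minAreaRect(b)[0],plane(c,[cv2.minAreaRect(b)[0]],48))
cr=s["image"][140:280,120:320]
x=cv2.resize(cr,(800,560),interpolation=cv2.INTER_CUBIC)
cv2.imwrite("pics/s5.png",x);cv2.imwrite("pics/w5.png",w["image"])
E
```

```text
time: 11.4
tool_pos: [503.1, -20.1, 286.2]
tcp_rot: [0.098, 1.57, 0.485]
contact_force: [0.6, -0.2, -2.1]
grip_width: 23.6
time: 11.9
tool_pos: [555.3, -226.9, 285.7]
tcp_rot: [-1.264, 1.57, -0.879]
contact_force: [-0.2, 0.3, -0.6]
grip_width: 23.9
time: 12.4
tool_pos: [561.0, -248.5, 226.2]
tcp_rot: [1.113, 1.57, 1.499]
contact_force: [0.4, -0.6, 0.0]
grip_width: 23.8
[ 560.95 -248.46  226.23] [ 0.37 -0.6   0.02]
shift cm [-0.38 -0.35 -0.08]
turn [ 0.02  0.01 -0.02] 0.03134968953161026
  shift after turn [-0.38 -0.35 -0.08]
turn [-179.98    0.03    0.02] 179.97824480159798
  shift after turn [-0.38  0.35  0.08]
w 605.5 (275.9798889160156, 192.3859100341797) [[ 560.57 -251.57   48.  ]]
w 217.0 (422.5000305175781, 133.99998474121094) [[ 466.74 -155.44   48.  ]]
s 115.5 (201.0, 250.5) [[ 562.83 -256.17   48.  ]]
t 239.0 (543.5, 202.5) [[ 625.3  -923.61   48.  ]]
```

View pics/s5.png

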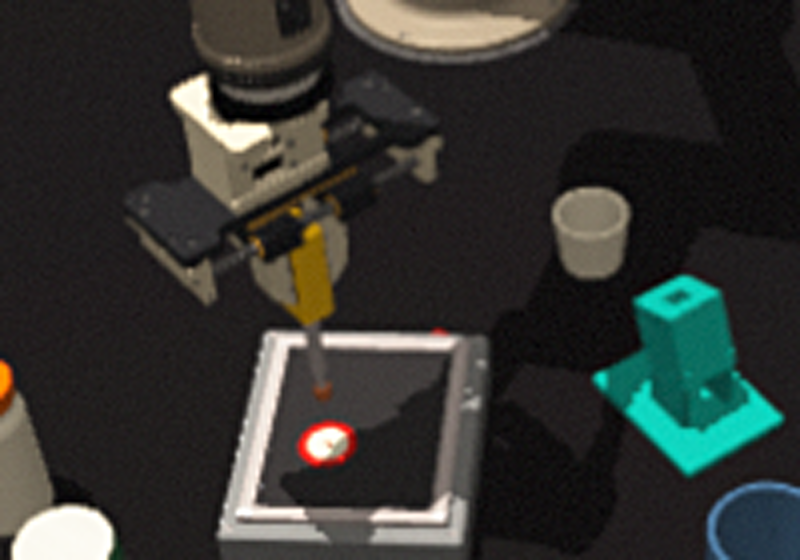

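View pics/w5.png

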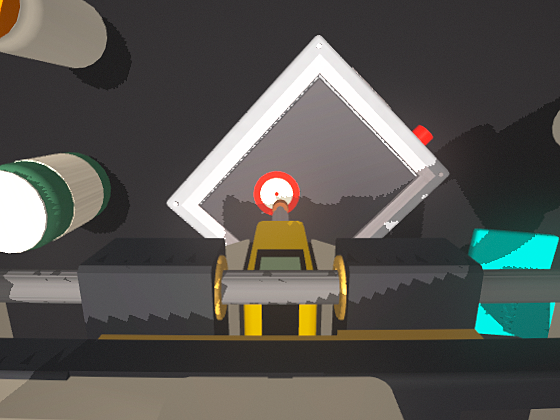

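The ring is at wrist (276,192) and the copper foot at about (281,207). In the scene crop the foot is at (321,392), above the ring at (327,443). Next I check the tool's uprightness and foot position against the pose prediction.

Run:
```python
from h import *
w,s,t=pickle.load(open("p5.pkl","rb"))
T=np.array([560.95,-248.46,226.23])
for c,n in((w,"w"),(s,"s")):
    for q in(130.7,122,50,8.2-37.5): print(n,q,proj(c,[T-[0,0,q]]))
for c,n,r in((w,"w",(180,230,250,310)),(s,"s",(200,250,185,215))):
    im=c["image"];m=mask(im,(3,90,40),(16,255,220));z=np.zeros_like(m);z[r[0]:r[1],r[2]:r[3]]=m[r[0]:r[1],r[2]:r[3]]
    for b in blobs(z,3): print(n,"copper",cv2.contourArea(b),cv2.boundingRect(b))
y=[b for b in blobs(yellow(s["image"]),20) if b[:,0,0].mean()<300]
for b in y: print("yel s",cv2.boundingRect(b),cv2.boxPoints(cv2.minAreaRect(b)).tolist())
```

```text
w 130.7 [[278.97 207.54]]
w 122 [[278.94 210.51]]
w 50 [[278.61 244.97]]
w -29.3 [[277.81 329.89]]
s 130.7 [[201.61 237.95]]
s 122 [[201.25 235.8 ]]
s 50 [[198.18 217.28]]
s -29.3 [[194.54 195.19]]
w copper 104.0 (272, 199, 17, 14)
s copper 11.5 (198, 235, 5, 6)
yel s (191, 195, 13, 26) [[187.78378295898438, 196.70269775390625], [199.78378295898438, 194.70269775390625], [203.83782958984375, 219.02700805664062], [191.83782958984375, 221.02700805664062]]
```

```bash
cat > f.py <<'E'
from h import *
from plant import bot,capture
v=[];p=[]
for i in range(12): capture("top");o=bot.get_obs();v.append(o["contact_force"]);p.append(o["tool_pos"])
v=np.array(v);print("F",v.mean(0),"sd",v.std(0),"tcp",np.mean(p,0),o["time"],o["grip_width"])
E
python3 f.py && python3 -m crank '[{"linear":[0,-0.35,-0.1],"delta_rot":[0,0,0],"fingers":0},{"linear":[2,0,0],"delta_rot":[0,0,0],"fingers":0},{"linear":[1.5,0,0],"delta_rot":[0,0,0],"fingers":0},{"linear":[0.8,0,0],"delta_rot":[0,0,0],"fingers":0},{"linear":[0,0,0],"delta_rot":[0,0,0],"fingers":0}]' && python3 f.py
```

```text
F [ 0.16  0.01 -1.06] sd [0.49 0.24 0.51] tcp [ 561.06 -248.42  226.18] 13.15 23.718555901248052
time: 13.65
tool_pos: [560.8, -251.9, 181.5]
tcp_rot: [2.09, 1.568, 2.476]
contact_force: [-0.0, -0.4, -1.1]
grip_width: 24.1
F [ 0.11 -0.06 -1.26] sd [0.62 0.53 0.4 ] tcp [ 561.53 -252.18  183.21] 14.25 23.905986620565272
```

```bash
python3 -m crank '[{"linear":[0.3,0,0],"delta_rot":[0,0,0],"fingers":0},{"linear":[0.2,0,0],"delta_rot":[0,0,0],"fingers":0},{"linear":[0.2,0,0],"delta_rot":[0,0,0],"fingers":0},{"linear":[0.2,0,0],"delta_rot":[0,0,0],"fingers":0},{"linear":[0,0,0],"delta_rot":[0,0,0],"fingers":0}]' && python3 f.py && python3 -m crank '[{"linear":[0.1,0,0],"delta_rot":[0,0,0],"fingers":0},{"linear":[0.1,0,0],"delta_rot":[0,0,0],"fingers":0},{"linear":[0.1,0,0],"delta_rot":[0,0,0],"fingers":0},{"linear":[0,0,0],"delta_rot":[0,0,0],"fingers":0},{"linear":[0,0,0],"delta_rot":[0,0,0],"fingers":0}]' && python3 f.py
```

```text
time: 14.75
tool_pos: [561.4, -252.1, 173.6]
tcp_rot: [0.561, 1.57, 0.947]
contact_force: [0.8, -0.0, 2.1]
grip_width: 23.6
F [-0.03 -0.14  1.69] sd [0.34 0.48 0.48] tcp [ 561.37 -252.06  173.81] 15.35 23.90394546373061
time: 15.85
tool_pos: [561.4, -252.1, 170.7]
tcp_rot: [0.592, 1.57, 0.978]
contact_force: [0.6, -0.1, 3.0]
grip_width: 24.1
F [ 0.57 -0.19  2.57] sd [0.58 0.55 0.31] tcp [ 561.37 -252.06  170.74] 16.45 24.100109013062664
```

```bash
python3 -m crank '[{"linear":[-0.07,0,0],"delta_rot":[0,0,0],"fingers":0},{"linear":[0,0,0],"delta_rot":[0,0,0],"fingers":0},{"linear":[0,0,0],"delta_rot":[0,0,0],"fingers":0},{"linear":[0,0,0],"delta_rot":[0,0,0],"fingers":0},{"linear":[0,0,0],"delta_rot":[0,0,0],"fingers":0}]' && python3 f.py
python3 - <<'E'
from h import *
from plant import bot,capture
w=capture("wrist");s=capture("scene");t=capture("top")
a=cv2.resize(w["image"][130:260,200:360],(400,325),interpolation=cv2.INTER_CUBIC)
b=cv2.resize(s["image"][175:295,150:270],(400,400),interpolation=cv2.INTER_CUBIC)
c=np.zeros((600,800,3),np.uint8);c[:325,:400]=a;c[:400,400:]=b
cc=cv2.resize(t["image"],(266,200));c[400:,:266]=cc
cv2.imwrite("pics/f.png",c)
o=bot.get_obs();A=R.from_euler("xyz",o["tcp_rot"]).as_matrix();print(A[:,0],o["dq"])
E
```

```text
time: 16.95
tool_pos: [561.3, -252.1, 171.4]
tcp_rot: [0.685, 1.57, 1.071]
contact_force: [0.3, -0.5, 2.2]
grip_width: 24.1
F [ 0.97 -0.45  2.27] sd [0.6  0.35 0.64] tcp [ 561.34 -252.05  171.38] 17.55 24.043144920121073
[ 0.  0. -1.] [ 0.  0. -0. -0.  0. -0.]
```

View pics/f.png

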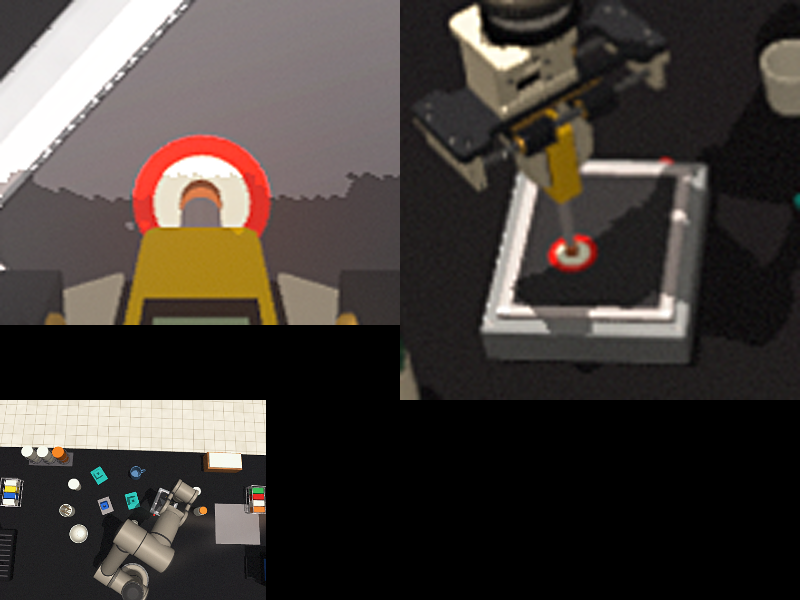

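The foot (wrist crop about (201,190)) is centred inside the ring, the tool is upright, the plate is level and the surroundings are untouched. The net push is about 3.4 N, so the foot is about half way in.

```bash
python3 -c "from plant import workorder;print(workorder.close_job())"
```

```text
the job is handed in; nothing more can be done
None
```

The job is handed in. The plate sits level, and the thermometer is held upright inside the red ring with its foot about half way in.

- **Plate:** I pressed the propped end down with shut fingers until they stopped 48 mm above the counter at about 25 N. In the later pictures it stayed flat in its frame after I lifted off.
- **Thermometer:** I gripped the handle across its 24 mm side and drew it out along its lean with only 1–2 N on the wrist. Then I turned it upright and lowered it into the ring.
- **Last checks:**
  - **Position:** The fingers point straight down, and the last wrist picture shows the foot well inside the ring.
  - **Push:** It averaged about 3.4 N after allowing for the tool's weight, which puts the foot about 7.5 mm in; the geometry says 7.3 mm.
  - **Grip and time:** The jaws hold at 24 mm. The job took about 18 s.
- **Surroundings:** The last overhead view, at small scale, shows nothing visibly moved. The arm hides part of that view.
- **Disagreement:** The scene and top cameras differed by about 5 mm in y, so I relied on the close wrist view, which fell between them.
- **Force margin:** The two force readings on the way down put the foot 1.4 mm and 0.7 mm further in than the geometry did, so the half-way figure is good to about 1 mm.

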